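# Open the latched sample case and stand the bottle inside

### The job

Pull up the recessed paddle handle in the lid of the grey sample case to trip its latch and raise the lid with the same pull, then bring the lid on until it stands fully open. Take the small screw-cap bottle from the worktop and set it down upright on the rubber mat in the free compartment of the case, without dropping it, and let go. Leave the lid open, and leave the vial in the other compartment and the large bottle beside the case where they are.

Things in the scene. Friction and masses are not known exactly. Their poses are not given: they have to be found in the camera images.
- case: grey metal sample case, fixed to the worktop, 210 deep (own x) by 176 wide (y) by 105 high to the rim, walls 5, floor 6 thick. Origin: centre of its underside; own x points from the front (paddle end) to the hinge at the back, z up. A partition along x at y = 0, its top 65 above the worktop, 4 thick, parts it into a left (+y) and a right (-y) compartment, each 200 by 81 inside
- lid (a joint): angle of the lid (0.7 kg plate, 10 thick, front edge 212 in front of its hinge), rad: 0 shut, opens upward about its hinge at the back, stop at 1.66. Latched until the paddle is pulled to 0.3 or more. A strut helps: let go below 0.8 it sinks, from 0.95 to 1.15 it stays, past 1.3 it swings on by itself, slowly, to the stop. Raising takes about 3 N at the bar
- paddle (a joint): angle of the paddle handle against the lid, rad: 0 lying flush in its dish, grows as its front bar is pulled up, spring return (under 2 N at the bar), stop at 0.70
- paddle_bar (a point): centre of the round steel grip bar, 12 in diameter, along the case's y, 62 clear between side arms, in a dish in the lid's top, 110 (x) by 90 (y), floor 24 below the bar's axis. At rest: axis 6 below the lid's top face, 109 above the worktop; free for fingers: 26 in front, 34 behind (a window in the paddle). The bar may turn between fingers
- paddle_shaft (a point): axis of the paddle, along the case's y, carried by the lid: 64 behind the bar and at its height at rest; 104 in front of the lid's hinge and 4 above it. Below the lid's underside hang the dish (23 deep, over the middle 94 of the width, from 88 to 202 in front of the hinge) and, near each side edge under the shaft, a latch hook 31 long: keep clear of them when the lid is open
- lid_hinge (a point): centre of the lid's hinge line, along the case's y: on the case's rim at the back, 105 behind the case's centre, 105 above the worktop
- mat: thin black rubber mat, 150 by 62 by 3, fixed on the floor of the free compartment. Origin: centre of its underside; own x and y along the case's; its top lies 9 above the worktop
- bottle: small white screw-cap bottle with a red cap, 63 high; body 32 in diameter up to 46, cap 26 in diameter above. About 0.08 kg. Stands upright on the worktop to the left of the case. Origin: centre of its underside, z along its axis
- vial: slim vial with a red cap, 16 in diameter, 59 high, standing in the other compartment of the case; stays where it is. Origin: centre of its underside
- large_bottle: large glass bottle with a blue cap, 56 in diameter, 110 high, standing to the right of the case; stays where it is. Origin: centre of its underside

How it is judged:
On the way, in this order (a step that is already met when the one before it is completed fails the run):
1. the paddle is pulled up while the lid is still down (value of joint paddle above 0.3 rad and value of joint lid below 0.35 rad), for 0.05 s.
2. the lid is raised to fully open (value of joint lid above 1.5 rad), for 0.2 s.
At the end, for the whole second after the job is handed in: The lid stands fully open (over 1.5 rad); the bottle stands upright (within 7 degrees) and at rest on the mat, its centre over the mat; vial and large bottle are where they were (value of joint lid above 1.5 rad and x of bottle in the frame of mat between -0.075 and 0.075 m and y of bottle in the frame of mat between -0.031 and 0.031 m and z of bottle in the frame of mat between -0.001 and 0.008 m and angle between bottle's own z axis and vertical below 0.12 rad and linear speed of bottle below 0.02 m/s and distance of vial from where it was at the start of the episode below 0.025 m and distance of large_bottle from where it was at the start of the episode below 0.03 m); the robot touches nothing.
It fails at once if the bottle is dropped (falls free at more than 0.55 m/s) (contact force between bottle and anything else below 0.05 N and linear speed of bottle above 0.55 m/s).
It fails at once if the vial is knocked over or moved by more than 25 mm (distance of vial from where it was at the start of the episode above 0.025 m or angle between vial's own z axis and vertical above 0.5 rad).
It fails at once if the large bottle is knocked over or moved by more than 30 mm (distance of large_bottle from where it was at the start of the episode above 0.03 m or angle between large_bottle's own z axis and vertical above 0.5 rad).
It also fails if it takes over 67 s, if anything falls off the work surface, if the arm or the gripper's body presses on something with over 40 N, if the wrist force passes 120 N, or if a joint passes its speed limit or range.

### The arm

A 6-joint arm with a two-finger parallel gripper is mounted at the origin on a cart in front of the work surface, level with it; the furniture and walls round the work are solid. World frame = base frame: x ahead of the robot, y to its left, z up, the work surface at z = 0. Lengths are in m, angles in rad, forces in N, time in s.
With the tool pointing down it reaches from about 0.35 to 0.775 m from the base axis. Payload 7.3 kg.
Tool frame: the origin (TCP) lies at the centre of the arm's flange, where the gripper is bolted on; the fingertips stand 178 mm ahead of it and the grasp point (between the pads) lies 159 mm ahead of it; z points along the fingers, y is the line along which they close (so a half turn about z gives the same grasp; the last joint's range is limited). The gripper opens to 92 mm and grips with 3 to 60 N. Pads are 19 mm wide; open, the fingers measure 130 mm over their backs; the gripper's body (75 mm by 190 mm) begins 47 mm behind the grasp point.
Start: joints at [-0.146, 0.342, 1.524, -0, 1.275, -0.146], TCP at [0.525, 0, 0.405] pointing down, gripper open.
Joint ranges: [-2.53, 2.53], [-0.77, 2.02], [0.04, 2.7], [-1, 4.14], [0.28, 2.66], [-3.11, 3.11]. Speed limits (rad/s): [2.57, 2.57, 3.14, 3.14, 3.14, 3.14].

### API

Orientations are given as [roll, pitch, yaw] about the fixed x, y, z axes, in that order (R = Rz(yaw) Ry(pitch) Rx(roll)).
In Python, from cell import robot, read_camera gives the robot as it stands (robot), with the cameras as plain functions.
- The arm moves only by the tool advance, called as name(argument=value, ...) on one line, values as JSON. Schema: {"type":"object","properties":{"ticks":{"type":"array","items":{"type":"number"},"minItems":6,"maxItems":48},"jaw":{"type":"number"},"clamp_n":{"type":"number"},"only":{"type":"string"},"quiet":{"type":"boolean"},"lines":{"type":"string"}},"required":["ticks"],"additionalProperties":false}. ticks is one flat list of numbers that holds 1 to 8 rows one after another, with no inner brackets; each row has 6 numbers: dx, dy, dz in m, then a rotation vector rx, ry, rz in rad; each row shifts and turns the commanded pose from where the row before left it, along the tool's axes as they then stand; what a row does not reach is not made up. A row lasts 1/12 s, in which the tool goes at most 0.0417 m and 0.125 rad, less where a joint would pass 70% of its speed; a pose out of reach is approached as far as the arm can. jaw is the finger opening in m, set as the call begins (left out keeps the last). The fingers move at their own pace and stop on an object; clamp_n is the grip in N (left out, the last holds). Time passes only in rows, so rows that do not move let the fingers close. The tool returns the time, the measured TCP pose, the force, the opening and the grip force at its end. only (a regular expression) keeps the lines of the reply that match it, lines (a string "A,B") keeps lines A to B, and quiet returns only ok. Input that does not fit is refused with a message, and nothing moves.
- robot.observe(): the state, without advancing time (a new reading comes with each control period).
- read_camera(name): name is "scene" or "side" or "wrist"; returns a dict with "image" (384x512x3 uint8, red, green, blue), "fx", "fy", "cx", "cy" (pixels), "pose" (4x4, takes a point from camera to world coordinates). Camera axes: x right, y down, z forward; pixel columns grow to the right and rows downward; lengths in m; the calibration is good to about 2 mm. A picture is of the moment at which its call begins. There is no depth.
- robot.hand_in(): hands the job in; it is judged then, once.
The state is a dict: "time": time; "qpos": joint angles; "qvel": joint speeds; "joint_efforts": joint torques, N m; "tool_pos": TCP position; "tool_rot": TCP orientation; "contact_force": force on the tool from outside, world axes, zero at the start; "torque": the same for the moment, N m; "opening": finger opening in m; "grip_force": force on a finger pad.
Only numpy, scipy, OpenCV 4.12 (cv2) and the standard library are available. Lean on these libraries where they do the work, as an engineer would, in place of code of your own. Each camera call takes 0.05 s, during which the arm holds its last target. There are 200 camera calls.

## Working session

There is one attempt and no reset: what is moved stays moved. The work goes in short steps, Python scripts to look and compute and a tool call to move; the robot and the scene stay as the last step left them, time stands still between calls to the robot, and variables do not carry over. Pictures are saved under pics/ and viewed, at most 14 in all, crops included, and the job is handed in when it is done.

```bash
ls; mkdir -p pics
```

Run:
```python
from cell import robot, read_camera
import cv2,numpy as np
ims=[]
for n in("scene","side","wrist"):
    c=read_camera(n);np.savez(f"pics/{n}0.npz",**c);cv2.imwrite(f"pics/{n}0.png",c["image"][...,::-1]);ims.append(c["image"][...,::-1])
    print(n,c["fx"],c["cx"],c["cy"],np.round(c["pose"],3).tolist())
print(robot.observe())
```

```text
cell.py
pics
scene 486.71383338649883 251.28013559984745 190.44167623775644 [[0.65, -0.491, 0.58, -0.347], [-0.76, -0.408, 0.506, -0.965], [-0.012, -0.77, -0.638, 1.016], [0.0, 0.0, 0.0, 1.0]]
side 379.3797657396689 252.9755206722641 192.8063526241357 [[0.973, -0.132, 0.188, 0.254], [-0.228, -0.474, 0.85, -1.275], [-0.023, -0.87, -0.492, 0.688], [0.0, 0.0, 0.0, 1.0]]
wrist 301.72865011402536 256.4640754119261 197.2436594132727 [[1.0, -0.0, -0.001, 0.524], [-0.0, -0.957, -0.291, 0.079], [-0.001, 0.291, -0.957, 0.384], [0.0, 0.0, 0.0, 1.0]]
{'time': 0.15, 'qpos': array([-1.45990369e-01,  3.42533054e-01,  1.52476251e+00,  5.46765081e-06,
        1.27542033e+00, -1.45998153e-01]), 'qvel': array([ 5.10204888e-04, -2.24519786e-03, -2.01420601e-03, -1.91017594e-05,
       -6.60283999e-05,  1.39041557e-03]), 'joint_efforts': array([ 7.52666965e-04, -4.31470585e+01, -2.44352603e+01,  7.18239485e-02,
        5.38185902e-02, -1.32920518e-04]), 'tool_pos': array([5.24902155e-01, 4.24422683e-05, 4.04232132e-01]), 'tool_rot': array([-3.14048212e+00, -1.68582662e-04,  1.57080242e+00]), 'contact_force': array([-0.55541758, -0.47757724, -0.27307468]), 'torque': array([-0.00702146,  0.04489723, -0.04983936]), 'grip_force': 0.0, 'opening': 0.09176342959317109}
```

View pics/scene0.png

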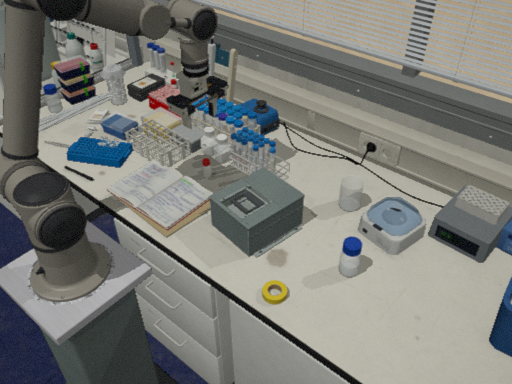

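View pics/side0.png

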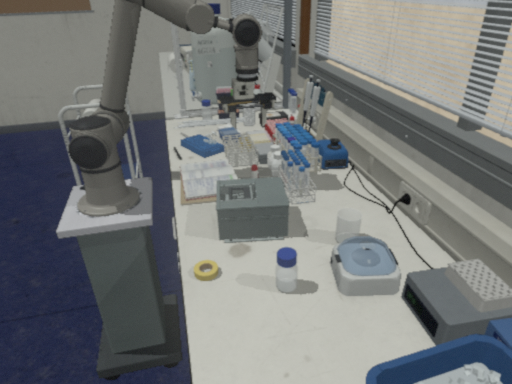

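View pics/wrist0.png

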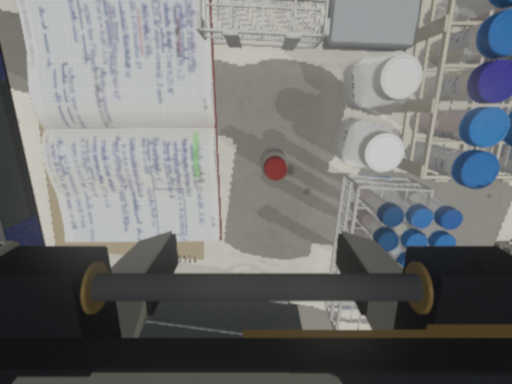

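Scene: case lid around (257,205), with the dish at (245,202). The small bottle's red cap is at (207,163), and the large blue-capped bottle at (350,258). Side: case at (252,205), cap at (254,168). Wrist: red cap at (275,167). Next I'll locate the cap and enlarge the case.

Create h.py:
```python
import numpy as np,cv2
def load(n): return dict(np.load(f"pics/{n}.npz"))
def ray(c,u,v):
    d=c["pose"][:3,:3]@np.array([(u-c["cx"])/c["fx"],(v-c["cy"])/c["fy"],1]);return c["pose"][:3,3],d/np.linalg.norm(d)
def onz(c,u,v,z):
    o,d=ray(c,u,v);return o+d*(z-o[2])/d[2]
def tri(rs):
    A=0;b=0
    for o,d in rs:
        P=np.eye(3)-np.outer(d,d);A=A+P;b=b+P@o
    x=np.linalg.solve(A,b);return x,[float(np.linalg.norm(np.cross(x-o,d))) for o,d in rs]
def proj(c,p):
    q=c["pose"][:3,:3].T@(np.asarray(p)-c["pose"][:3,3]);return c["fx"]*q[0]/q[2]+c["cx"],c["fy"]*q[1]/q[2]+c["cy"]
def red(c,box):
    i=c["image"].astype(int);m=(i[...,0]>90)&(i[...,0]>1.8*i[...,1])&(i[...,0]>1.8*i[...,2])
    k=np.zeros_like(m);x0,y0,x1,y1=box;k[y0:y1,x0:x1]=1;v,u=np.nonzero(m&k);return u.mean(),v.mean(),len(u),u.min(),u.max(),v.min(),v.max()
```

Run:
```python
from h import *
s,d,w=load("scene0"),load("side0"),load("wrist0")
R=[red(s,(198,152,218,175)),red(d,(244,158,264,180)),red(w,(255,145,300,190))];print(np.round(R,1).tolist())
rs=[ray(c,r[0],r[1]) for c,r in zip((s,d,w),R)]
print(tri(rs),tri(rs[:2])[0],tri(rs[::2])[0],onz(w,R[2][0],R[2][1],.06))
a=cv2.resize(s["image"][160:260,200:310],None,fx=5,fy=5,interpolation=cv2.INTER_CUBIC)
cv2.imwrite("pics/a.png",a[...,::-1])
b=cv2.resize(d["image"][165:250,205:300],None,fx=6,fy=6,interpolation=cv2.INTER_CUBIC)
cv2.imwrite("pics/b.png",b[...,::-1])
```

```text
[[205.9, 161.6, 48.0, 203.0, 209.0, 158.0, 165.0], [254.3, 167.5, 14.0, 253.0, 256.0, 166.0, 169.0], [275.2, 168.1, 374.0, 265.0, 286.0, 157.0, 179.0]]
(array([0.54512539, 0.01253629, 0.05404349]), [0.0005209909793083339, 0.0009372612945522715, 0.0005984055061612495]) [0.54648843 0.01471438 0.052583  ] [0.54448194 0.01251992 0.05455251] [0.54417723 0.01359533 0.06      ]
```

View pics/a.png

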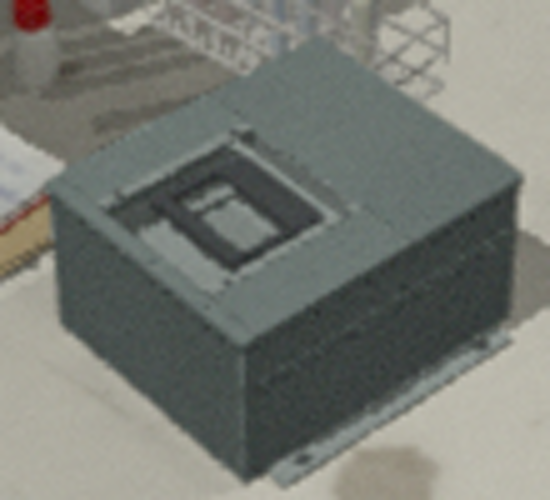

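View pics/b.png

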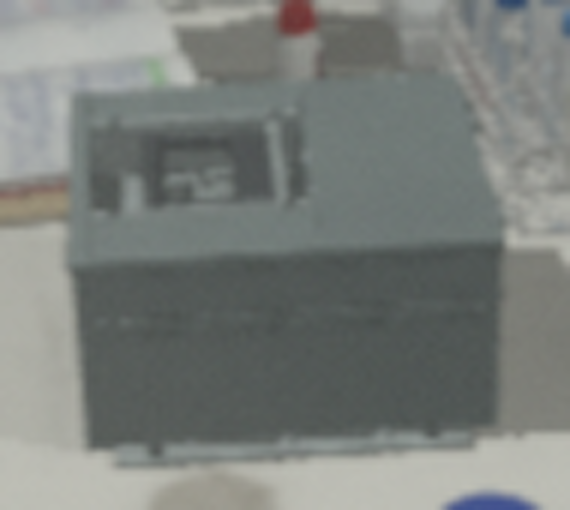

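Crop a shows the lid-top corners: FL (50,188), FR (245,348), BR (522,180), BL (312,40). The dark paddle's front bar runs about (172,200)-(237,268). Crop b shows FL (75,95), FR (72,265), BR (498,245), BL (450,75), with the bar near x≈155.

Run:
```python
from h import *
s,d=load("scene0"),load("side0")
A={"FL":(50,188),"FR":(245,348),"BR":(522,180),"BL":(312,40)};B={"FL":(75,95),"FR":(72,265),"BR":(498,245),"BL":(450,75)}
P={}
for k in A:
    a=(200+A[k][0]/5-.4,160+A[k][1]/5-.4);b=(205+B[k][0]/6-.4,165+B[k][1]/6-.4)
    x,e=tri([ray(s,*a),ray(d,*b)]);pa=onz(s,*a,.115);pb=onz(d,*b,.115);P[k]=(pa+pb)/2
    print(k,x.round(4),np.round(e,4),pa.round(4),pb.round(4))
for i,j in("FL","BL"),("FR","BR"),("FL","FR"),("BL","BR"):
    v=P[j]-P[i];print(i,j,np.linalg.norm(v),np.degrees(np.arctan2(v[1],v[0])))
print(sum(P.values())/4)
for q in((172,200),(237,268)):print("bar",onz(s,200+q[0]/5-.4,160+q[1]/5-.4,.109))
print("bottle",onz(d,205+288/6,165+430/6,0))
```

```text
FL [ 0.3766 -0.1747  0.1137] [0.0024 0.0024] [ 0.3727 -0.1782  0.115 ] [ 0.3781 -0.1729  0.115 ]
FR [ 0.3497 -0.3455  0.1121] [0.002 0.002] [ 0.3452 -0.3492  0.115 ] [ 0.3506 -0.3472  0.115 ]
BR [ 0.5536 -0.3792  0.1121] [0. 0.] [ 0.5508 -0.381   0.115 ] [ 0.5521 -0.3837  0.115 ]
BL [ 0.583  -0.1988  0.1102] [0.0011 0.0011] [ 0.5766 -0.2039  0.115 ] [ 0.5814 -0.2058  0.115 ]
FL BL 0.20571995336680202 -8.17452366127177
FR BR 0.20639510587014764 -9.52875381262377
FL FR 0.17483749221897793 -99.04558781924857
BL BR 0.1797067258550698 -98.82508891566734
[ 0.46344586 -0.2777396   0.115     ]
bar [ 0.41460659 -0.23402527  0.109     ]
bar [ 0.39486829 -0.3003603   0.109     ]
bottle [ 0.45417654 -0.35162229  0.        ]
```

Two-view corners agree to about 3 mm: yaw ≈ -0.155, case centre (0.463,-0.278). The expected bar point is (0.401,-0.268), and direct measurement gives (0.405,-0.267). I'll hover there to refine it with the wrist camera.

advance(ticks=[-0.0335, -0.0155, 0, 0, 0, 0, -0.0335, -0.0155, 0, 0, 0, 0, -0.0335, -0.0155, 0, 0, 0, 0, -0.0335, -0.0155, 0, 0, 0, 0, -0.0335, -0.0155, 0, 0, 0, 0, -0.0335, -0.0155, 0, 0, 0, 0, -0.0335, -0.0155, 0, 0, 0, 0, -0.0335, -0.0155, 0, 0, 0, 0])

```text
time: 0.82
tool_pos: [0.3999, -0.2693, 0.4046]
tool_rot: [-3.142, -0.0, 1.571]
contact_force: [-0.3, -1.5, 0.3]
opening: 0.0919
grip_force: 0.0
```

advance(ticks=[0, 0, 0, 0, 0, 0.0775, 0, 0, 0, 0, 0, 0.0775, 0, 0, 0, 0, 0, 0, 0, 0, 0, 0, 0, 0], jaw=0.05)

```text
time: 1.15
tool_pos: [0.4009, -0.268, 0.4045]
tool_rot: [-3.141, -0.0, 1.418]
contact_force: [-0.5, 0.7, -0.2]
opening: 0.07
grip_force: 0.0
```

Run:
```python
from cell import robot, read_camera
import cv2,numpy as np
c=read_camera("wrist");np.savez("pics/wrist1.npz",**c);cv2.imwrite("pics/wrist1.png",c["image"][...,::-1])
o=robot.observe();print(o["tool_pos"],o["tool_rot"])
```

```text
[ 0.40105863 -0.2677559   0.40458884] [-3.14132944e+00 -2.39505583e-04  1.41857826e+00]
```

View pics/wrist1.png

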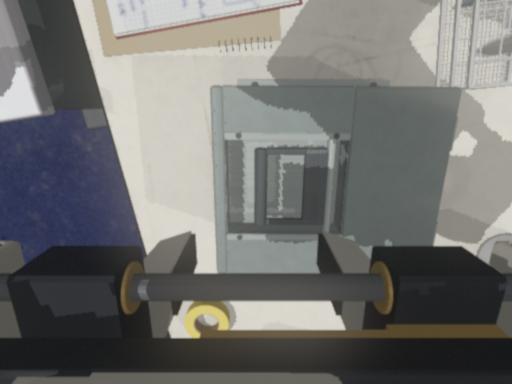

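Wrist view: the lid is square to the tool, so the yaw is right. The bar is the dark vertical cylinder at column 261, rows 148–228. The dish runs from column 226 to 350, and the lid edges are at columns 213/222 and row 87.

Run:
```python
from h import *
s,w,d=load("scene0"),load("wrist1"),load("side0")
a=(200+204.5/5-.4,160+234/5-.4); x,e=tri([ray(s,*a),ray(w,261,188)])
print(x,e,onz(w,261,188,.109),onz(w,261,148,.109),onz(w,261,228,.109))
g=cv2.cvtColor(w["image"],cv2.COLOR_RGB2GRAY);print(g[188,215:350:1].tolist())
print(g[80:95,300].tolist())
```

```text
[ 0.40563211 -0.26558786  0.10678695] [0.0008756813089977538, 0.0008756813089976633] [ 0.40502519 -0.26440481  0.109     ] [ 0.41062243 -0.22714306  0.109     ] [ 0.39896249 -0.30476527  0.109     ]
[151, 158, 158, 157, 156, 155, 154, 151, 146, 135, 124, 119, 106, 104, 112, 115, 112, 110, 110, 111, 109, 110, 109, 108, 109, 108, 109, 119, 142, 155, 161, 165, 168, 169, 169, 169, 170, 169, 161, 130, 98, 92, 97, 100, 102, 102, 100, 98, 92, 86, 80, 87, 111, 118, 120, 119, 120, 120, 119, 117, 111, 107, 105, 112, 128, 142, 153, 148, 119, 106, 106, 106, 106, 106, 106, 105, 105, 105, 106, 105, 104, 106, 105, 105, 106, 105, 102, 89, 67, 65, 68, 70, 71, 70, 71, 70, 70, 69, 70, 70, 70, 70, 70, 70, 71, 72, 71, 71, 71, 71, 76, 89, 106, 114, 120, 123, 119, 113, 106, 105, 101, 88, 78, 75, 74, 74, 73, 71, 72, 79, 81, 87, 94, 98, 99]
[113, 112, 111, 112, 109, 104, 100, 103, 107, 108, 107, 108, 107, 107, 106]
```

advance(ticks=[0.002, 0.003, 0.02, 0, 0, 0, 0, 0, 0.02, 0, 0, 0, 0, 0, 0.02, 0, 0, 0, 0, 0, 0, 0, 0, 0, 0, 0, 0, 0, 0, 0, 0, 0, 0, 0, 0, 0, 0, 0, 0, 0, 0, 0, 0, 0, 0, 0, 0, 0], jaw=0.021)

```text
time: 1.87
tool_pos: [0.4045, -0.2666, 0.3459]
tool_rot: [3.14, 0.001, 1.416]
contact_force: [-0.4, -0.2, 0.3]
opening: 0.0217
grip_force: 0.0
```

Run:
```python
from cell import robot, read_camera
import cv2,numpy as np
c=read_camera("wrist");np.savez("pics/wrist2.npz",**c);cv2.imwrite("pics/wrist2.png",c["image"][...,::-1])
```

```text
(no output)
```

View pics/wrist2.png

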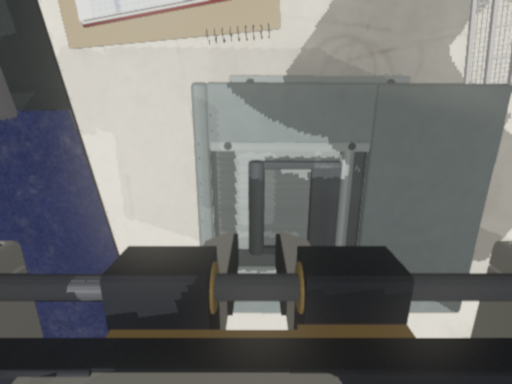

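The bar (column 256) is centred between the fingers (about 257). Now descend and close.

advance(ticks=[0, 0, 0.02, 0, 0, 0, 0, 0, 0.02, 0, 0, 0, 0, 0, 0.015, 0, 0, 0, 0, 0, 0.012, 0, 0, 0, 0, 0, 0.008, 0, 0, 0, 0, 0, 0, 0, 0, 0])

```text
time: 2.42
tool_pos: [0.4041, -0.2663, 0.2687]
tool_rot: [-3.14, -0.001, 1.416]
contact_force: [-0.2, 0.1, 0.5]
opening: 0.021
grip_force: 0.0
```

advance(ticks=[0, 0, 0, 0, 0, 0, 0, 0, 0, 0, 0, 0, 0, 0, 0, 0, 0, 0, 0, 0, 0, 0, 0, 0, 0, 0, 0, 0, 0, 0], jaw=0.0, clamp_n=20)

```text
time: 2.83
tool_pos: [0.4044, -0.2666, 0.2704]
tool_rot: [3.14, 0.001, 1.416]
contact_force: [-0.3, -0.4, 0.7]
opening: 0.0111
grip_force: 20.0
```

Create plan.py:
```python
import numpy as np
# case-plane (X back, Z up) about hinge; tilt t: tool z=(-sin t,-cos t), tool y=(cos t,-sin t)
L=.1605
def tcp(th,p,t):
    x,z=-.104-.064*np.cos(p),.004+.064*np.sin(p)
    b=np.array([x*np.cos(th)+z*np.sin(th),-x*np.sin(th)+z*np.cos(th)])
    return b+L*np.array([np.sin(t),np.cos(t)]),b
W=[(0,.15,0),(0,.3,0),(0,.45,0),(0,.6,0)]+[(a,.6,max(0,(a-.4)*.5)) for a in np.arange(.1,1.41,.1)]
c,_=tcp(0,0,0);t=0
for i,(th,p,tt) in enumerate(W):
    g,b=tcp(th,p,tt);v=g-c
    dy=v@[np.cos(t),-np.sin(t)];dz=v@[-np.sin(t),-np.cos(t)];dy,dz=round(dy,3),round(dz,3)
    c=c+dy*np.array([np.cos(t),-np.sin(t)])+dz*np.array([-np.sin(t),-np.cos(t)])
    r=round(tt-t,3);t+=r
    print(round(th,2),p,[0,dy,dz,r,0,0],"bar",b.round(3),"tcp",c.round(3))
```

```bash
python3 plan.py
```

```text
0 0.15 [0, np.float64(0.001), np.float64(-0.01), 0, 0, 0] bar [-0.167  0.014] tcp [-0.167  0.175]
0 0.3 [0, np.float64(0.002), np.float64(-0.009), 0, 0, 0] bar [-0.165  0.023] tcp [-0.165  0.184]
0 0.45 [0, np.float64(0.003), np.float64(-0.009), 0, 0, 0] bar [-0.162  0.032] tcp [-0.162  0.193]
0 0.6 [0, np.float64(0.005), np.float64(-0.008), 0, 0, 0] bar [-0.157  0.04 ] tcp [-0.157  0.201]
0.1 0.6 [0, np.float64(0.005), np.float64(-0.016), 0, 0, 0] bar [-0.152  0.056] tcp [-0.152  0.217]
0.2 0.6 [0, np.float64(0.006), np.float64(-0.014), 0, 0, 0] bar [-0.146  0.07 ] tcp [-0.146  0.231]
0.3 0.6 [0, np.float64(0.008), np.float64(-0.015), 0, 0, 0] bar [-0.138  0.085] tcp [-0.138  0.246]
0.4 0.6 [0, np.float64(0.009), np.float64(-0.013), 0, 0, 0] bar [-0.129  0.098] tcp [-0.129  0.259]
0.5 0.6 [0, np.float64(0.019), np.float64(-0.012), np.float64(0.05), 0, 0] bar [-0.118  0.11 ] tcp [-0.11   0.271]
0.6 0.6 [0, np.float64(0.019), np.float64(-0.012), np.float64(0.05), 0, 0] bar [-0.107  0.122] tcp [-0.09   0.282]
0.7 0.6 [0, np.float64(0.019), np.float64(-0.011), np.float64(0.05), 0, 0] bar [-0.094  0.132] tcp [-0.07   0.291]
0.8 0.6 [0, np.float64(0.021), np.float64(-0.01), np.float64(0.05), 0, 0] bar [-0.08  0.14] tcp [-0.048  0.297]
0.9 0.6 [0, np.float64(0.02), np.float64(-0.01), np.float64(0.05), 0, 0] bar [-0.066  0.148] tcp [-0.027  0.303]
1.0 0.6 [0, np.float64(0.021), np.float64(-0.009), np.float64(0.05), 0, 0] bar [-0.051  0.154] tcp [-0.004  0.307]
1.1 0.6 [0, np.float64(0.022), np.float64(-0.009), np.float64(0.05), 0, 0] bar [-0.035  0.158] tcp [0.02  0.309]
1.2 0.6 [0, np.float64(0.022), np.float64(-0.008), np.float64(0.05), 0, 0] bar [-0.019  0.161] tcp [0.043 0.309]
1.3 0.6 [0, np.float64(0.023), np.float64(-0.007), np.float64(0.05), 0, 0] bar [-0.003  0.162] tcp [0.067 0.306]
1.4 0.6 [0, np.float64(0.022), np.float64(-0.006), np.float64(0.05), 0, 0] bar [0.013 0.161] tcp [0.089 0.302]
```

advance(ticks=[0, 0.001, -0.010, 0, 0, 0, 0, 0.002, -0.009, 0, 0, 0, 0, 0.003, -0.009, 0, 0, 0, 0, 0.005, -0.008, 0, 0, 0, 0, 0, 0, 0, 0, 0, 0, 0, 0, 0, 0, 0])

```text
time: 3.33
tool_pos: [0.4142, -0.2681, 0.3064]
tool_rot: [-3.138, 0.0, 1.416]
contact_force: [-8.0, -2.9, 2.9]
opening: 0.0111
grip_force: 20.0
```

advance(ticks=[0, 0.005, -0.016, 0, 0, 0, 0, 0.006, -0.014, 0, 0, 0, 0, 0.008, -0.015, 0, 0, 0, 0, 0.009, -0.013, 0, 0, 0, 0, 0.019, -0.012, 0.05, 0, 0, 0, 0.019, -0.012, 0.05, 0, 0, 0, 0, 0, 0, 0, 0])

```text
time: 3.92
tool_pos: [0.4819, -0.2787, 0.3896]
tool_rot: [-3.038, 0.002, 1.416]
contact_force: [-12.6, 1.6, 10.4]
opening: 0.0114
grip_force: 20.0
```

Forces show the paddle close to its stop, so I'll ease back about 5 mm and continue.

advance(ticks=[0, 0.014, -0.011, 0.05, 0, 0, 0, 0.020, -0.010, 0.05, 0, 0, 0, 0.020, -0.010, 0.05, 0, 0, 0, 0.021, -0.009, 0.05, 0, 0, 0, 0, 0, 0, 0, 0])

```text
time: 4.33
tool_pos: [0.5623, -0.2913, 0.4139]
tool_rot: [-2.838, 0.002, 1.416]
contact_force: [-4.6, -0.6, 11.4]
opening: 0.0112
grip_force: 20.0
```

Run:
```python
from cell import robot, read_camera
import cv2,numpy as np
c=read_camera("side");cv2.imwrite("pics/side3.png",cv2.resize(c["image"][60:260,150:400],None,fx=3,fy=3)[...,::-1])
```

```text
(no output)
```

View pics/side3.png

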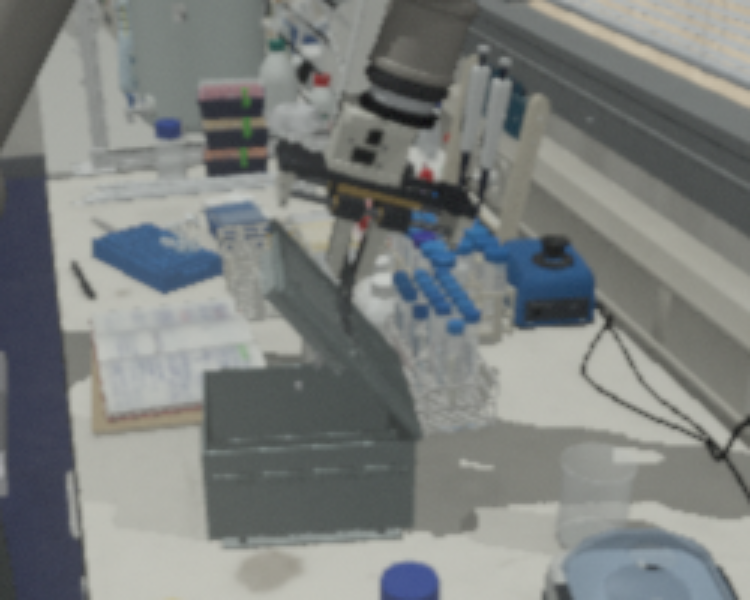

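The lid is up at about 1 rad, held by the bar, and the gripper is clear of the lid's edge. Continuing the pull.

advance(ticks=[0, 0.020, -0.012, 0.05, 0, 0, 0, 0.021, -0.009, 0.05, 0, 0, 0, 0, 0, 0, 0, 0])

```text
time: 4.63
tool_pos: [0.6076, -0.2985, 0.4184]
tool_rot: [-2.738, 0.001, 1.416]
contact_force: [-1.3, -1.9, 6.1]
opening: 0.0114
grip_force: 20.0
```

advance(ticks=[0, 0.022, -0.007, 0.05, 0, 0, 0, 0.022, -0.006, 0.05, 0, 0, 0, 0, 0, 0, 0, 0])

```text
time: 4.88
tool_pos: [0.6526, -0.3055, 0.4105]
tool_rot: [-2.637, 0.001, 1.416]
contact_force: [-1.7, -2.1, 10.4]
opening: 0.0117
grip_force: 20.0
```

advance(ticks=[0, 0, 0, 0, 0, 0, 0, 0, 0, 0, 0, 0, 0, 0, -0.02, 0, 0, 0, 0, 0, -0.03, 0, 0, 0, 0, 0, -0.03, 0, 0, 0, 0, 0, 0, 0, 0, 0], jaw=0.03)

```text
time: 5.38
tool_pos: [0.676, -0.3068, 0.4748]
tool_rot: [-2.656, 0.006, 1.418]
contact_force: [-0.1, 0.4, 1.4]
opening: 0.0301
grip_force: 0.0
```

Run:
```python
from cell import robot, read_camera
import cv2,numpy as np
c=read_camera("side");np.savez("pics/side4.npz",**c);cv2.imwrite("pics/side4.png",cv2.resize(c["image"][60:260,150:400],None,fx=3,fy=3)[...,::-1])
```

```text
(no output)
```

View pics/side4.png

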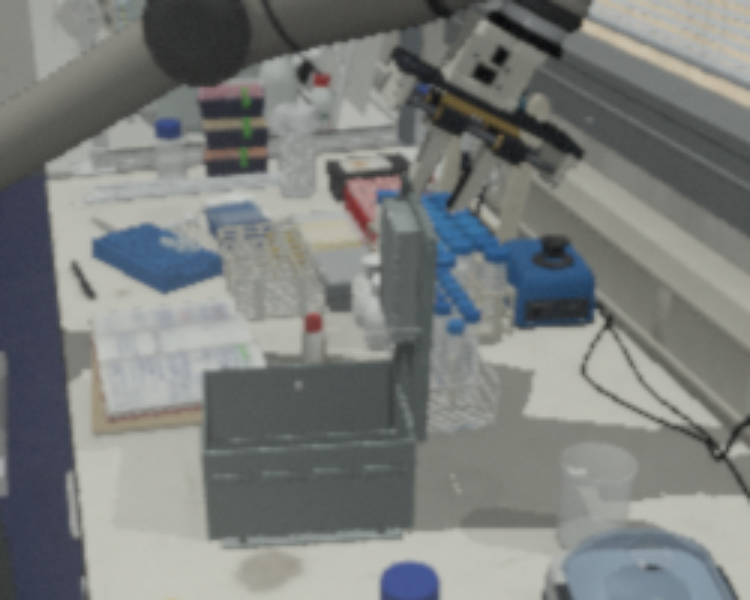

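The lid stands at about 1.45 rad and is swinging on by itself; the gripper is clear. Move up, level the tool, and shift towards the bottle.

advance(ticks=[0, 0, -0.03, 0, 0, 0, 0, 0, -0.03, 0, 0, 0, 0, -0.03, 0, -0.125, 0, 0, 0, -0.03, 0, -0.125, 0, 0, 0, -0.03, 0, -0.125, 0, 0, 0, -0.03, 0, -0.125, 0, 0, 0, 0, 0, 0, 0, 0], jaw=0.07)

```text
time: 6.02
tool_pos: [0.5495, -0.261, 0.5848]
tool_rot: [-2.99, -0.037, 1.397]
contact_force: [-1.4, 1.0, 0.6]
opening: 0.0689
grip_force: 0.0
```

Run:
```python
from cell import robot, read_camera
import cv2,numpy as np
o=robot.observe();print(o["tool_pos"],o["tool_rot"])
for n in("scene","side"):
    c=read_camera(n);np.savez(f"pics/{n}5.npz",**c)
a=cv2.resize(np.load("pics/scene5.npz")["image"][120:280,180:390],(420,320))
b=cv2.resize(np.load("pics/side5.npz")["image"][120:280,180:370],(380,320))
cv2.imwrite("pics/five.png",np.hstack([a,b])[...,::-1])
```

```text
[ 0.54954851 -0.26100903  0.58476594] [-2.98970928 -0.03688919  1.39690264]
```

View pics/five.png

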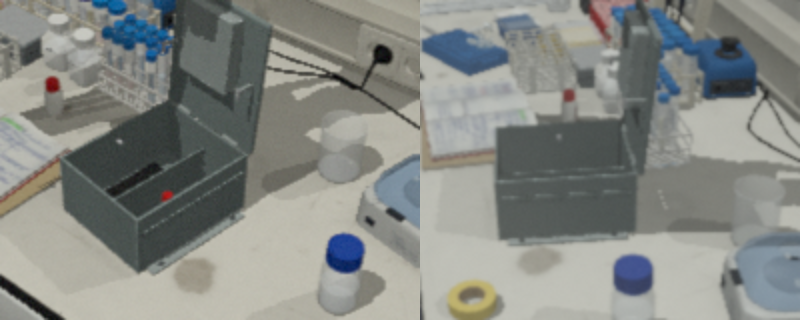

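The lid stands open. The vial's red cap is in the right (-y) compartment at (167,196), and the black mat is in the left one at (135,178). The bottle and large bottle are undisturbed. Now check the mat position, the bottle's neighbours, and the correction rotation.

Run:
```python
from h import *
from cell import robot, read_camera
from scipy.spatial.transform import Rotation as R
w,s5,d5=load("wrist0"),load("scene5"),load("side5")
print("white",onz(w,380,152,.08),onz(w,400,77,.08),"wire rack",onz(w,225,45,.06),onz(w,290,40,.06),"rack",onz(w,345,180,.06))
r=red(s5,(200,152,218,178));q=red(d5,(180,150,300,180));print(r,q)
p,e=tri([ray(s5,r[0],r[1]),ray(w,275.2,168.1)]);print(p,e)
# mat: dark pixels in scene5 within case
i=s5["image"].astype(int).sum(2);m=np.zeros(i.shape,bool);m[195:225,225:265]=i[195:225,225:265]<110
v,u=np.nonzero(m);print(len(u),u.min(),u.max(),v.min(),v.max());
for a in zip(u[[u.argmin(),u.argmax(),v.argmax(),v.argmin()]],v[[u.argmin(),u.argmax(),v.argmax(),v.argmin()]]):print(a,onz(s5,*a,.009))
o=robot.observe();A=R.from_euler("xyz",o["tool_rot"])
for y in(1.571,0):print(y,(A.inv()*R.from_euler("xyz",[np.pi,0,y])).as_rotvec())
print(A.inv().apply(np.array([.5451,.0125,.36])-o["tool_pos"]))
```

```text
white [0.64823569 0.03407508 0.08      ] [0.65866392 0.10450005 0.08      ] wire rack [0.49317578 0.1353365  0.06      ] [0.55632735 0.13968277 0.06      ] rack [6.21449068e-01 2.48455664e-04 6.00000000e-02]
(np.float64(205.5897435897436), np.float64(162.02564102564102), 39, np.int64(203), np.int64(209), np.int64(159), np.int64(165)) (np.float64(254.0), np.float64(167.5), 12, np.int64(253), np.int64(255), np.int64(166), np.int64(169))
[0.54401759 0.01269133 0.05331867] [0.0007256279279471822, 0.000725627927947099]
106 234 259 202 217
(np.int64(234), np.int64(215)) [ 0.44501875 -0.20190512  0.009     ]
(np.int64(259), np.int64(204)) [ 0.53312879 -0.22794763  0.009     ]
(np.int64(236), np.int64(217)) [ 0.4422485  -0.21262149  0.009     ]
(np.int64(254), np.int64(202)) [ 0.53037336 -0.2097141   0.009     ]
1.571 [-0.15244165 -0.04909882 -0.16993035]
0 [-0.1546457   0.07931674  1.39750838]
[ 0.26160784 -0.01900193  0.23993235]
```

advance(ticks=[0.033, -0.002, 0.015, 0, 0, 0, 0.033, -0.002, 0.015, 0, 0, 0, 0.033, -0.002, 0.015, 0, 0, 0, 0.033, -0.002, 0.015, 0, 0, 0, 0.033, -0.002, 0.015, 0, 0, 0, 0.033, -0.002, 0.015, 0, 0, 0, 0.033, -0.002, 0.015, 0, 0, 0, 0.033, -0.002, 0.015, 0, 0, 0])

```text
time: 6.78
tool_pos: [0.5697, 0.0075, 0.4741]
tool_rot: [-2.982, -0.036, 1.399]
contact_force: [2.1, -0.5, 0.1]
opening: 0.0702
grip_force: 0.0
```

advance(ticks=[0, 0, 0, -0.013, 0.0065, 0.116, 0, 0, 0, -0.013, 0.0065, 0.116, 0, 0, 0, -0.013, 0.0065, 0.116, 0, 0, 0, -0.013, 0.0065, 0.116, 0, 0, 0, -0.013, 0.0065, 0.116, 0, 0, 0, -0.013, 0.0065, 0.116, 0, 0, 0, -0.013, 0.0065, 0.116, 0, 0, 0, -0.013, 0.0065, 0.116], jaw=0.06)

```text
time: 7.45
tool_pos: [0.57, 0.0059, 0.4747]
tool_rot: [-3.085, 0.016, 0.466]
contact_force: [0.3, 0.3, 0.6]
opening: 0.06
grip_force: 0.0
```

advance(ticks=[0, 0, 0, -0.013, 0.0065, 0.116, 0, 0, 0, -0.013, 0.0065, 0.116, 0, 0, 0, -0.013, 0.0065, 0.116, 0, 0, 0, -0.013, 0.0065, 0.116, 0, 0, 0, 0, 0, 0, 0, 0, 0, 0, 0, 0])

```text
time: 7.95
tool_pos: [0.5696, 0.0059, 0.4749]
tool_rot: [-3.142, 0.003, 0.011]
contact_force: [-0.2, 0.6, 0.1]
opening: 0.0604
grip_force: 0.0
```

Create go.py:
```python
import sys,numpy as np
from cell import robot, read_camera
from scipy.spatial.transform import Rotation as R
x,y,z,yaw=map(float,sys.argv[1:5]);o=robot.observe();A=R.from_euler("xyz",o["tool_rot"])
print(o["time"],"rotvec",(A.inv()*R.from_euler("xyz",[np.pi,0,yaw])).as_rotvec().round(4),"shift",A.inv().apply(np.array([x,y,z])-o["tool_pos"]).round(4))
```

```bash
python3 go.py .5445 .0127 .36 0
```

```text
7.95 rotvec [-0.0001  0.0032  0.0108] shift [-0.0247 -0.007   0.115 ]
```

advance(ticks=[-0.012, -0.004, 0.03, 0, 0.003, 0.011, -0.013, -0.003, 0.03, 0, 0, 0, 0, 0, 0.03, 0, 0, 0, 0, 0, 0, 0, 0, 0, 0, 0, 0, 0, 0, 0])

```text
time: 8.37
tool_pos: [0.5441, 0.0126, 0.3849]
tool_rot: [-3.141, 0.002, -0.002]
contact_force: [-0.0, 0.5, 0.8]
opening: 0.0603
grip_force: 0.0
```

Run:
```python
from cell import robot, read_camera
from h import *
c=read_camera("wrist");np.savez("pics/wrist6.npz",**c);cv2.imwrite("pics/wrist6.png",c["image"][...,::-1])
r=red(c,(180,60,330,300));print(r)
w=load("wrist0");print(tri([ray(c,r[0],r[1]),ray(w,275.2,168.1)]),onz(c,r[0],r[1],.06))
```

```bash
python3 go.py .5445 .0127 .213 0
```

```text
(np.float64(256.18465227817745), np.float64(181.84172661870502), 417, np.int64(246), np.int64(267), np.int64(170), np.int64(193))
(array([0.54453401, 0.01290862, 0.05589624]), [0.00015826198762933463, 0.0001582619876292872]) [0.54565431 0.01303454 0.06      ]
8.4167 rotvec [ 0.0004 -0.002  -0.0024] shift [-0.0004 -0.0002  0.1736]
```

View pics/wrist6.png

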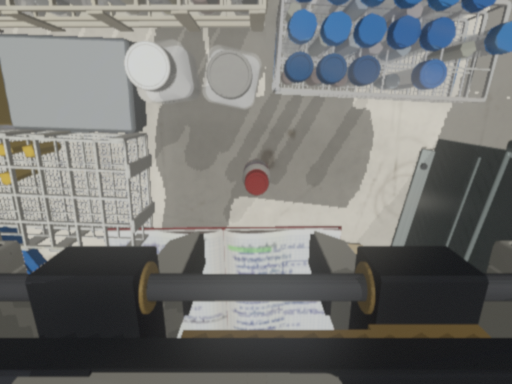

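The red cap is at (256,182), centred between the fingers. The nearest rack edge is at column 150 (~0.11 m away), so there is room. Descend and grip.

advance(ticks=[0, 0, 0.035, 0, 0, 0, 0, 0, 0.035, 0, 0, 0, 0, 0, 0.035, 0, 0, 0, 0, 0, 0.035, 0, 0, 0, 0, 0, 0.02, 0, 0, 0, 0, 0, 0.0135, 0, 0, 0, 0, 0, 0, 0, 0, 0, 0, 0, 0, 0, 0, 0])

```text
time: 9.08
tool_pos: [0.5452, 0.0123, 0.2134]
tool_rot: [3.141, -0.003, -0.004]
contact_force: [-0.4, 0.3, 0.3]
opening: 0.0601
grip_force: 0.0
```

advance(ticks=[0, 0, 0, 0, 0, 0, 0, 0, 0, 0, 0, 0, 0, 0, 0, 0, 0, 0, 0, 0, 0, 0, 0, 0, 0, 0, 0, 0, 0, 0, 0, 0, 0, 0, 0, 0], jaw=0.0, clamp_n=15)

```text
time: 9.58
tool_pos: [0.5441, 0.0125, 0.2128]
tool_rot: [3.141, -0.003, -0.004]
contact_force: [-0.7, 0.1, 2.9]
opening: 0.0316
grip_force: 15.0
```

advance(ticks=[0, 0, -0.02, 0, 0, 0, 0, 0, -0.03, 0, 0, 0, 0, 0, -0.03, 0, 0, 0, 0, 0, -0.03, 0, 0, 0, 0, 0, -0.03, 0, 0, 0, 0, 0, -0.03, 0, 0, 0, 0, 0, -0.03, 0, 0, 0, 0, 0, 0, 0, 0, 0])

```text
time: 10.25
tool_pos: [0.5442, 0.0126, 0.4185]
tool_rot: [3.14, -0.012, -0.004]
contact_force: [0.7, 0.0, -0.1]
opening: 0.0315
grip_force: 15.0
```

```bash
python3 go.py .456 -.2275 .43 1.418
```

```text
10.25 rotvec [ 0.01   -0.0089 -1.422 ] shift [-0.0871  0.2405 -0.0122]
```

Bottle held (31.5 mm). Carry it over the free compartment and turn.

advance(ticks=[-0.0114, 0.0303, -0.001, 0, 0, 0, -0.0114, 0.0303, -0.001, 0, 0, 0, -0.0114, 0.0303, -0.001, 0, 0, 0, -0.0114, 0.0303, -0.001, 0, 0, 0, -0.0114, 0.0303, -0.001, 0, 0, 0, -0.0114, 0.0303, -0.001, 0, 0, 0, -0.0114, 0.0303, -0.001, 0, 0, 0, -0.0114, 0.0303, -0.001, 0, 0, 0])

```text
time: 10.92
tool_pos: [0.4504, -0.2306, 0.4198]
tool_rot: [3.142, -0.001, -0.004]
contact_force: [0.5, 0.6, -0.2]
opening: 0.0315
grip_force: 15.0
```

advance(ticks=[0, 0, 0, 0, 0, -0.1185, 0, 0, 0, 0, 0, -0.1185, 0, 0, 0, 0, 0, -0.1185, 0, 0, 0, 0, 0, -0.1185, 0, 0, 0, 0, 0, -0.1185, 0, 0, 0, 0, 0, -0.1185, 0, 0, 0, 0, 0, -0.1185, 0, 0, 0, 0, 0, -0.1185])

```text
time: 11.58
tool_pos: [0.4512, -0.2293, 0.4196]
tool_rot: [3.141, -0.0, 0.95]
contact_force: [0.5, -0.1, -0.6]
opening: 0.0313
grip_force: 15.0
```

advance(ticks=[0, 0, 0, 0, 0, -0.1185, 0, 0, 0, 0, 0, -0.1185, 0, 0, 0, 0, 0, -0.1185, 0, 0, 0, 0, 0, -0.1185, 0, 0, 0, 0, 0, 0, 0, 0, 0, 0, 0, 0])

```text
time: 12.08
tool_pos: [0.4513, -0.2294, 0.4198]
tool_rot: [3.141, -0.0, 1.414]
contact_force: [-0.2, -0.4, -0.3]
opening: 0.0315
grip_force: 15.0
```

Run:
```python
from cell import robot, read_camera
from h import *
c=read_camera("wrist");np.savez("pics/wrist7.npz",**c);cv2.imwrite("pics/wrist7.png",c["image"][...,::-1])
```

```bash
python3 go.py .4534 -.230 .223 1.418
```

```text
12.1333 rotvec [ 0.0009 -0.0001 -0.004 ] shift [-0.0003  0.002   0.1969]
```

View pics/wrist7.png

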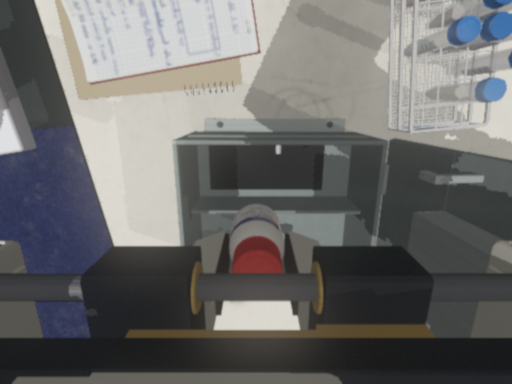

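Wrist view: the mat's dark strip spans columns 209–323, rows 146–190. The left rim is at rows 133–143, the partition top at about row 199, and the rim's front and back at columns 177 and 384. I'll convert these to case coordinates.

Run:
```python
from h import *
c=load("wrist7");o=np.array([.4668,-.275]);ex=np.array([.9885,-.1514]);ey=np.array([.1514,.9885])
f=lambda u,v,z:(lambda p:(round(float((p-o)@ex),4),round(float((p-o)@ey),4)))(onz(c,u,v,z)[:2])
g=cv2.cvtColor(c["image"],cv2.COLOR_RGB2GRAY)
print(g[125:220,225].tolist());print(g[165,170:400:2].tolist())
for n,q in dict(rimL_out=(280,133,.105),rimL_in=(280,143,.105),part=(220,199,.065),matF=(209,170,.009),matB=(323,170,.009),matvis=(225,146,.009),matR=(225,190,.009),rimF=(177,150,.105),rimB=(384,150,.105)).items():print(n,f(*q))
print("tool",((np.array([.4513,-.2294])-o)@ex,(np.array([.4513,-.2294])-o)@ey))
```

```text
[168, 169, 169, 168, 166, 153, 123, 94, 88, 100, 120, 126, 107, 89, 96, 119, 139, 142, 134, 112, 78, 61, 58, 57, 57, 57, 57, 55, 56, 55, 54, 54, 54, 53, 53, 52, 51, 51, 50, 50, 49, 49, 50, 48, 48, 49, 48, 46, 48, 46, 46, 46, 46, 46, 45, 44, 46, 44, 44, 45, 44, 45, 45, 49, 64, 84, 89, 88, 88, 87, 83, 75, 69, 67, 67, 67, 67, 67, 69, 67, 68, 67, 69, 70, 75, 100, 123, 122, 105, 91, 89, 89, 92, 97, 100]
[205, 204, 174, 154, 118, 89, 83, 82, 81, 80, 79, 77, 76, 76, 88, 96, 95, 95, 94, 89, 60, 56, 54, 52, 52, 51, 51, 50, 50, 48, 49, 48, 47, 48, 54, 55, 56, 56, 55, 55, 55, 55, 55, 53, 52, 53, 53, 51, 53, 53, 52, 51, 51, 51, 50, 51, 49, 50, 50, 52, 51, 50, 51, 51, 51, 50, 51, 50, 51, 52, 51, 51, 46, 41, 42, 40, 45, 81, 87, 87, 87, 86, 86, 87, 87, 87, 87, 87, 86, 85, 63, 58, 58, 58, 59, 58, 58, 59, 59, 60, 59, 58, 59, 60, 60, 67, 84, 82, 90, 85, 62, 61, 61, 60, 62]
rimL_out (0.0002, 0.0962)
rimL_in (0.0003, 0.0867)
part (-0.0651, 0.0178)
matF (-0.0852, 0.0406)
matB (0.0651, 0.0398)
matvis (-0.063, 0.0719)
matR (-0.065, 0.0131)
rimF (-0.1, 0.0805)
rimB (0.1019, 0.0794)
tool (np.float64(-0.022225590000000017), np.float64(0.04272890000000003))
```

The mat centre is at case (-0.010, 0.0425), 150 × 59 as expected. The tool is at (-0.022, 0.043), well over the mat. Lower it.

advance(ticks=[0, 0, 0.035, 0, 0, 0, 0, 0, 0.035, 0, 0, 0, 0, 0, 0.035, 0, 0, 0, 0, 0, 0.03, 0, 0, 0, 0, 0, 0.025, 0, 0, 0, 0, 0, 0.018, 0, 0, 0, 0, 0, 0.01, 0, 0, 0, 0, 0, 0, 0, 0, 0])

```text
time: 12.8
tool_pos: [0.4511, -0.2292, 0.2303]
tool_rot: [-3.139, -0.002, 1.416]
contact_force: [-0.3, 1.9, 0.2]
opening: 0.0315
grip_force: 15.0
```

advance(ticks=[0, 0, 0.004, 0, 0, 0, 0, 0, 0.003, 0, 0, 0, 0, 0, 0, 0, 0, 0, 0, 0, 0, 0, 0, 0, 0, 0, 0, 0, 0, 0])

```text
time: 13.22
tool_pos: [0.4518, -0.2296, 0.2259]
tool_rot: [3.139, 0.001, 1.418]
contact_force: [0.6, -0.2, 0.0]
opening: 0.0316
grip_force: 15.0
```

advance(ticks=[0, 0, 0.002, 0, 0, 0, 0, 0, 0.001, 0, 0, 0, 0, 0, 0, 0, 0, 0, 0, 0, 0, 0, 0, 0, 0, 0, 0, 0, 0, 0])

```text
time: 13.63
tool_pos: [0.4516, -0.2295, 0.2222]
tool_rot: [3.14, 0.0, 1.418]
contact_force: [-0.2, -1.0, -0.4]
opening: 0.0315
grip_force: 15.0
```

advance(ticks=[0, 0, 0.001, 0, 0, 0, 0, 0, 0, 0, 0, 0, 0, 0, 0, 0, 0, 0])

```text
time: 13.88
tool_pos: [0.4516, -0.2296, 0.2218]
tool_rot: [3.14, 0.001, 1.418]
contact_force: [-1.6, 0.6, 6.2]
opening: 0.0315
grip_force: 15.0
```

Contact (6 N). Release gently to 60 mm and rise.

advance(ticks=[0, 0, 0, 0, 0, 0, 0, 0, 0, 0, 0, 0, 0, 0, 0, 0, 0, 0, 0, 0, 0, 0, 0, 0], jaw=0.056)

```text
time: 14.22
tool_pos: [0.4516, -0.2295, 0.2211]
tool_rot: [3.14, 0.0, 1.418]
contact_force: [-0.2, 0.4, -0.2]
opening: 0.0532
grip_force: 0.0
```

advance(ticks=[0, 0, -0.02, 0, 0, 0, 0, 0, -0.03, 0, 0, 0, 0, 0, -0.035, 0, 0, 0, 0, 0, -0.035, 0, 0, 0, 0, 0, -0.035, 0, 0, 0, 0, 0, -0.035, 0, 0, 0, 0, 0, 0, 0, 0, 0, 0, 0, 0, 0, 0, 0])

```text
time: 14.88
tool_pos: [0.4515, -0.2294, 0.4131]
tool_rot: [3.136, 0.002, 1.418]
contact_force: [-0.4, 0.2, -0.5]
opening: 0.056
grip_force: 0.0
```

Run:
```python
from cell import robot, read_camera
from h import *
ws=[]
for n in("wrist","scene","side"):
    c=read_camera(n);np.savez(f"pics/{n}8.npz",**c);ws.append(c)
o=np.array([.4668,-.275]);ex=np.array([.9885,-.1514]);ey=np.array([.1514,.9885])
r=red(ws[0],(200,100,330,235));p=onz(ws[0],r[0],r[1],.07)[:2]-o;print(r,"cap in mat",p@ex+.01,p@ey-.0425)
a=cv2.resize(ws[0]["image"],(400,300));b=cv2.resize(ws[1]["image"][130:280,200:400],(400,300));cv2.imwrite("pics/end.png",np.hstack([a,b])[...,::-1])
```

```text
(np.float64(254.88443396226415), np.float64(178.66037735849056), 424, np.int64(244), np.int64(266), np.int64(167), np.int64(189)) cap in mat -0.012511551658126308 0.0012632613324396816
```

View pics/end.png

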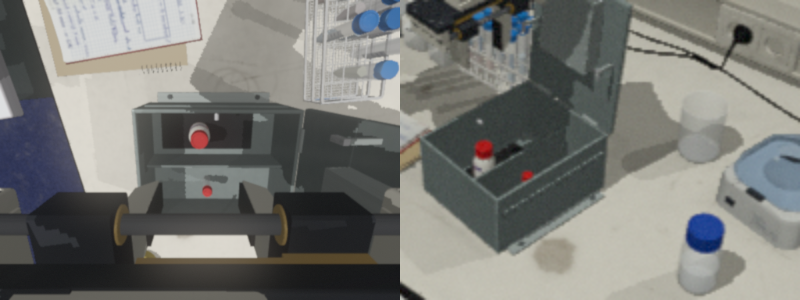

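The bottle stands upright on the mat (cap at mat (-0.013, 0.001)). The vial (208,191) and large bottle are in place, the lid is open, and the gripper is clear.

```bash
python3 -c "
from cell import robot, read_camera
print(robot.hand_in())"
```

```text
the job is handed in; nothing more can be done
None
```

I handed the job in; it gave no verdict, but in the last pictures the lid stood fully open, the small bottle was upright on the mat and released, the vial and large bottle looked undisturbed, and the robot was clear, at about 15 s.

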